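# Wind the specimen lift up to the red pointer

### The job

Pick up the loose steel crank, feel for the angle at which its square socket drops over the square brass shaft on top of the specimen lift, and seat it fully. Then wind it clockwise until the top of the black platform is level with the red pointer, and let go, leaving the crank fully down on the shaft. Press lightly, never force or jam the crank against the lift, and leave the pointer and the other things on the bench alone.

Things in the scene. Friction and masses are not known exactly. Their poses are not given: they have to be found in the camera images.
- lift: White and blue screw lift, fixed to the bench; origin under the shaft axis at bench level, z up. Base 200 x 160 x 12 (x -65 to 135). Blue head 66 x 66, its top 156 above the bench; nothing but the shaft stands higher. The platform reaches out to the lift's +x. Clockwise from above raises it 12 mm a turn; the screw holds by itself.
- shaft_axis (a point): Centre of the top of the square brass shaft, 182 above the bench. Frame fixed to the lift: the square stands at any angle about z, not reported here. Stub 18 x 18, 20 long, top edges bevelled 1.2 over 2.4; below it a round collar 32 wide, 6 high (the seat, 162 above the bench). It turns stiffly, about 0.1 N m (2 N at the knob), so a lightly resting crank does not drag it.
- crank: Loose steel crank, 0.33 kg, standing on its hub. Origin: centre of the hub's underside; z up, x along the arm. Hub 36 x 36 x 34 with square socket 19.5 wide (sides along x and y), 24 deep, open below; about 5 deg of play each way. Arm 14 wide, z 22 to 34, out to x 65. Seated: underside on the collar, 20 below the shaft's top, any of 4 quarter turns. Centre of mass near x 9.
- knob_mid (a point): Middle of the crank's orange round knob, 22 diameter, 42 tall, which spins freely about its own upright axis. It stands on the arm at x 55 of the crank; this point is 56 above the hub's underside, the knob's foot 35 and its top 77 above it.
- platform_edge (a point): Point on the top face of the black platform (115 x 100 x 6, carrying a fixed white rack of orange-capped tubes, 34 tall), at the edge beside the red pointer; z up. 50 to 115 above the bench over the screw's full run; at the start 50 to 60.
- pointer_tip (a point): Tip of the small red pointer, a 3 thick tab on a collar clamped to a thin post beside the platform, at mid-thickness: the height that the platform's top face must reach. 75 to 84 above the bench. The post's black cap is at 138.
- bottle: Bystander: amber bottle, 60 diameter, 130 tall, white cap; origin at the centre of its underside.
- beaker: Bystander: glass beaker, 70 diameter, 85 tall; origin at the centre of its underside.
- slide_tray: Bystander: flat white slide tray, 90 x 120 x 18; origin at the centre of its underside.
Not all that is in view belongs to the job. What is shaped like the crank but brown or green is not meant.

How it is judged:
On the way, in this order (a step that is already met when the one before it is completed fails the run):
1. the crank's socket is fully down on the square shaft, before the platform has been raised (horizontal distance between crank and shaft_axis below 0.004 m and z of crank in the frame of shaft_axis below -0.017 m and angle between crank's own z axis and vertical below 0.1 rad and z of platform_edge in the frame of pointer_tip below -0.01 m), for 0.2 s.
2. the platform has been wound up level with the pointer, within 4 mm (z of platform_edge in the frame of pointer_tip between -0.004 and 0.004 m), for 0.2 s.
At the end, for the whole second after the job is handed in: The platform's top face is within 4 mm of the red pointer's height, and the crank is let go, at rest, upright and fully down on the shaft (socket at least 17 mm over the stub) (all of step 2 and horizontal distance between crank and shaft_axis below 0.004 m and z of crank in the frame of shaft_axis below -0.017 m and angle between crank's own z axis and vertical below 0.1 rad and linear speed of crank below 0.02 m/s); the robot touches nothing.
It fails at once if the crank is forced or jammed against the lift (over 60 N between the two) (contact force between crank and lift above 60 N).
It fails at once if the red pointer is shifted on its post (distance of pointer_tip from where it was at the start of the episode above 0.004 m).
It fails at once if a bystander is disturbed (moved over 20 mm) (distance of any of bottle, beaker, slide_tray from where it was at the start of the episode above 0.02 m).
It also fails if it takes over 72 s, if anything falls off the work surface, if the arm or the gripper's body presses on something with over 40 N, if the wrist force passes 120 N, or if a joint passes its speed limit or range.

### The arm

A 7-joint arm with a two-finger parallel gripper is mounted at the origin on the work surface. World frame = base frame: x ahead of the robot, y to its left, z up, the work surface at z = 0. Lengths are in m, angles in rad, forces in N, time in s.
With the tool pointing down it reaches from about 0.4 to 0.9 m from the base axis. Payload 5.6 kg.
Tool frame: the origin (TCP) lies midway between the tips of the shut fingers; the grasp point (between the pads) lies 19 mm behind it; z points along the fingers, y is the line along which they close (so a half turn about z gives the same grasp; the last joint's range is limited). The gripper opens to 92 mm and grips with 3 to 60 N. Pads are 20 mm wide; open, the fingers measure 128 mm over their backs; the gripper's body (75 mm by 189 mm) begins 69 mm behind the grasp point.
Start: joints at [-1.306, 0.468, -0.012, 1.603, 0.006, 1.071, -0.056], TCP at [0.197, 0.619, 0.215] pointing down, gripper open.
Joint ranges: [-2.53, 2.53], [-0.31, 2.02], [-1.57, 1.55], [0.28, 2.44], [-1.29, 4.43], [0.15, 1.84], [-2.92, 2.92]. Speed limits (rad/s): [2.57, 2.57, 3.14, 3.14, 3.14, 3.14, 3.14].

### API

Orientations are given as a 3x3 rotation matrix whose columns are the frame's x, y, z axes.
In Python, from workcell import manip gives the robot as it stands.
- The arm moves only by the tool send_rows, never from a script. Its argument "targets" is a list of rows, each a list of 3 entries, a list of its own where there are three numbers: the turn, a rotation vector about the tool's x, y, z in rad, then the shift along the tool's x, y, z in m, then the closure in counts, from 0 (fully open) to 255 (shut). In form: [[[rx, ry, rz], [tx, ty, tz], fingers], ...]. A call has exactly 8 rows; each row shifts and turns the commanded pose from where the row before left it, along the tool's axes as they then stand; what a row does not reach is not made up. A row lasts 1/8 s, in which the tool goes at most 62.5 mm and 10.7 degrees, less where a joint would pass 70% of its speed; a pose out of reach is approached as far as the arm can. A call is refused whole if a number of a shift passes 0.0625 or a number of a turn 0.188, either way. A call with a gripper value outside its range is refused whole. The fingers move at their own pace and stop on an object; "squeeze" is the grip in N (left out, the last holds). Time passes only in rows, so rows that do not move let the fingers close, or fill a call up. It gives the time, the measured TCP pose, the force, the opening and the grip force at its end, in the units of the state.
- manip.observe(): the state, without advancing time (a new reading comes with each control period).
- manip.capture(name): name is "side" or "top" or "wrist"; returns a dict with "frame" (400x640x3 uint8, blue, green, red), "range_z" (400x640 float32, m along the optical axis (not along the pixel's ray), 0 where there is no reading), "fx", "fy", "cx", "cy" (pixels), "world_to_cam" (4x4, takes a point from world to camera coordinates). Camera axes: x right, y down, z forward; pixel columns grow to the right and rows downward; lengths in m; the calibration is good to about 2 mm. A picture is of the moment at which its call begins.
- manip.finish_job(): hands the job in; it is judged then, once.
Trained networks look in a picture, given as the dict that the camera call returned (one of the last four; its "shot" number tells which), for a name from the list of things; names that differ only in an ending like _2 or _b are one class to them, and where a whole thing is asked for, a point or a joint stands for the part that bears it (a point fixed in the world has none). Each returns a list of dicts, best first, with "score" (0 to 1); they miss things now and then, are a little off and sometimes report something else, mostly with a low value. They report only what shows in the picture. A call takes as long as a camera call. They do not tell look-alikes from the thing itself.
- manip.spot_in(picture, query): "extent" ([left, top, right, bottom] in pixels, round what is visible of it).
- manip.masks_of(picture, query): "region" (400x640 bool, what is visible of it) and "extent" ([left, top, right, bottom] in pixels, round what is visible of it).
The state is a dict: "time": time; "q": joint angles; "joint_velocities": joint speeds; "joint_torque": joint torques, N m; "position": TCP position; "ee_rot": TCP orientation; "force": force on the tool from outside, world axes, zero at the start; "torque": the same for the moment, N m; "gripper_width": finger opening in m; "grasp_force": force on a finger pad.
Only numpy, scipy, OpenCV 4.12 (cv2) and the standard library are available. Lean on these libraries where they do the work, as an engineer would, in place of code of your own. Each camera call takes 0.05 s, during which the arm holds its last target. There are 200 camera calls.

## Working session

There is one attempt and no reset: what is moved stays moved. The work goes in short steps, Python scripts to look and compute and a tool call to move; the robot and the scene stay as the last step left them, time stands still between calls to the robot, and variables do not carry over. Pictures are saved under pics/ and viewed, at most 10 in all, crops included, and the job is handed in when it is done.

Besides the shell and the picture viewer there is one more tool, called as name([rows], argument=value, ...), one row to a line, values as JSON. send_rows: Moves the arm, as the interface text tells. Its arguments: {"type":"object","properties":{"targets":{"type":"array"},"squeeze":{"type":"number"}},"required":["targets"]}

```bash
mkdir -p pics; cat > h.py <<'E'
from workcell import manip
import numpy as np, cv2
def pts(p):
    r=p["range_z"];v,u=np.mgrid[0:400,0:640]
    c=np.stack([(u-p["cx"])/p["fx"]*r,(v-p["cy"])/p["fy"]*r,r],-1)
    T=np.linalg.inv(p["world_to_cam"]); w=c@T[:3,:3].T+T[:3,3]; w[r==0]=np.nan; return w
def state():
    s=manip.observe(); print("t",round(s["time"],2),"p",np.round(s["position"],4),"F",np.round(s["force"],1),"w",round(s["gripper_width"],4),"g",round(s["grasp_force"],1)); print(np.round(s["ee_rot"],3).tolist()); return s
E
python3 - <<'E'
from h import *
state()
for n in ["top","side"]:
    p=manip.capture(n); cv2.imwrite(f"pics/{n}0.png",p["frame"]); w=pts(p)
    np.save(f"{n}0.npy",w)
    for q in ["crank","lift","shaft_axis","knob_mid","platform_edge","pointer_tip","bottle","beaker","slide_tray"]:
        for d in manip.masks_of(p,q)[:3]:
            m=d["region"]; x=w[m]; 
            print(n,q,round(d["score"],2),np.round(d["extent"]).astype(int),"med",np.round(np.nanmedian(x,0),3),"zmax",np.round(np.nanpercentile(x[:,2],98),3))
E
```

```text
t 0.0 p [0.1968 0.6189 0.2136] F [ 0.2  0.6 -0. ] w 0.0919 g 0.0
[[-0.953, 0.303, -0.0], [0.303, 0.953, -0.002], [-0.0, -0.002, -1.0]]
top crank 0.85 [387 250 414 269] med [ 0.342 -0.265  0.035] zmax 0.079
top crank 0.84 [334 239 369 262] med [ 0.371 -0.122  0.035] zmax 0.08
top crank 0.55 [370 203 391 234] med [ 0.455 -0.203  0.036] zmax 0.079
top lift 0.93 [244 149 319 237] med [0.536 0.078 0.05 ] zmax 0.164
top shaft_axis 0.71 [247 152 321 233] med [0.536 0.078 0.05 ] zmax 0.164
top knob_mid 0.56 [339 255 344 263] med [ 0.358 -0.082  0.077] zmax 0.081
top knob_mid 0.38 [389 264 394 270] med [ 0.328 -0.224  0.076] zmax 0.081
top platform_edge 0.95 [269 156 311 213] med [0.582 0.058 0.069] zmax 0.09
top platform_edge 0.23 [173 234 204 259] med [0.401 0.337 0.088] zmax 0.132
top pointer_tip 0.6 [268 152 279 163] med [0.643 0.1   0.083] zmax 0.1
top bottle 0.71 [174 235 206 257] med [0.401 0.335 0.089] zmax 0.132
top beaker 0.71 [457 162 492 189] med [ 0.584 -0.488  0.048] zmax 0.088
top slide_tray 0.88 [369 117 403 152] med [ 0.722 -0.231  0.018] zmax 0.023
side crank 0.96 [366 187 396 222] med [ 0.464 -0.201  0.033] zmax 0.078
side crank 0.56 [392 223 409 245] med [ 0.374 -0.108  0.036] zmax 0.078
side crank 0.54 [418 196 434 215] med [ 0.343 -0.241  0.035] zmax 0.079
side lift 0.75 [266 221 359 315] med [0.524 0.116 0.05 ] zmax 0.165
side shaft_axis 0.56 [263 222 363 316] med [0.524 0.117 0.05 ] zmax 0.164
side knob_mid 0.57 [401 226 412 244] med [ 0.359 -0.072  0.065] zmax 0.079
side knob_mid 0.46 [366 184 374 202] med [ 0.5   -0.21   0.059] zmax 0.079
side knob_mid 0.46 [425 196 433 214] med [ 0.33  -0.215  0.063] zmax 0.08
side platform_edge 0.55 [275 225 315 280] med [0.587 0.096 0.067] zmax 0.089
side pointer_tip 0.53 [264 239 276 247] med [0.646 0.11  0.082] zmax 0.09
side bottle 0.9 [305 350 336 399] med [0.399 0.365 0.089] zmax 0.132
side beaker 0.8 [361 130 381 162] med [ 0.58  -0.454  0.059] zmax 0.086
```

```bash
python3 - <<'E'
import cv2,numpy as np
a=cv2.imread("pics/top0.png");b=cv2.imread("pics/side0.png")
c1=cv2.resize(a[140:280,230:430],(800,560),interpolation=cv2.INTER_CUBIC)
cv2.imwrite("pics/c1.png",c1)
cv2.imwrite("pics/c2.png",cv2.resize(b[170:320,250:450],(800,600),interpolation=cv2.INTER_CUBIC))
E
```

```text
(no output)
```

View pics/c1.png

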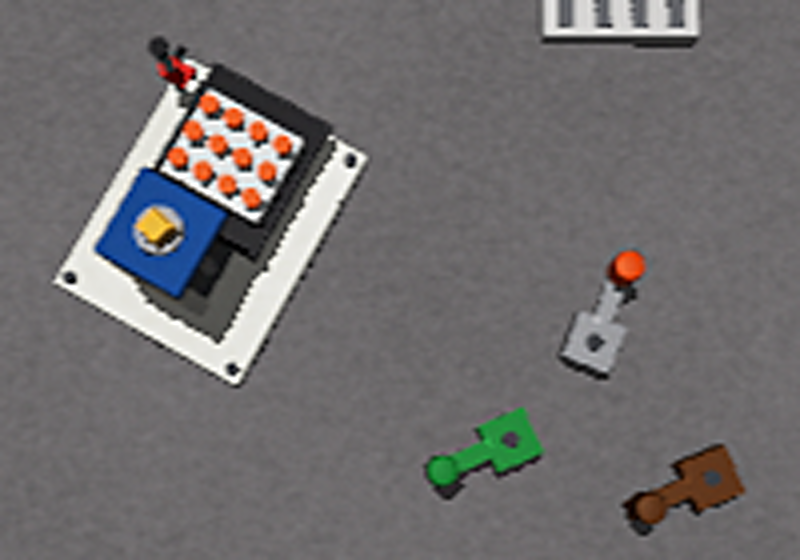

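View pics/c2.png

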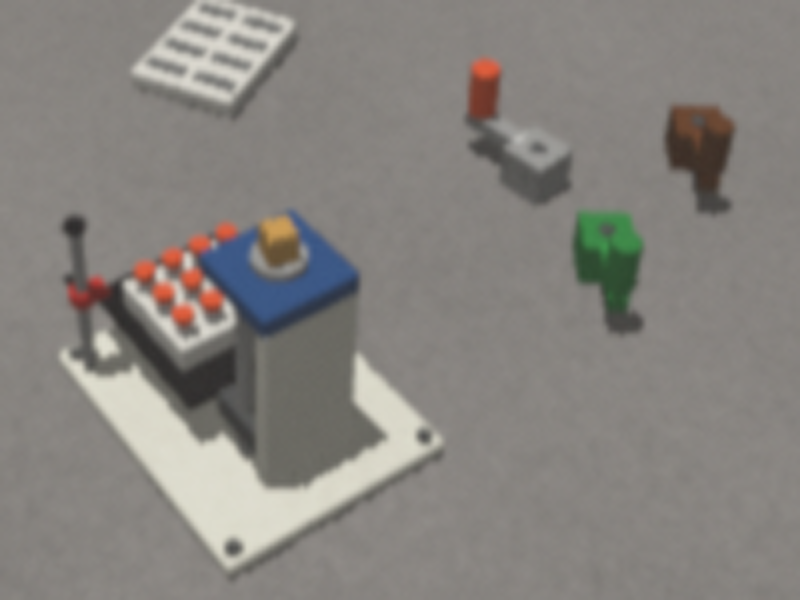

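The only candidate that fits is the grey steel crank with the orange knob (top image, hub ≈ (379,225), knob ≈ (387,207)). The green one (≈(352,252)) and the brown one (≈(403,261)) are look-alikes. The crops confirm this.

```bash
python3 - <<'E'
from h import *
for n in ["top","side"]:
    w=np.load(n+"0.npy"); f=cv2.imread(f"pics/{n}0.png"); hsv=cv2.cvtColor(f,cv2.COLOR_BGR2HSV)
    H,S,V=[hsv[...,i].astype(int) for i in range(3)]; x,y,z=[w[...,i] for i in range(3)]
    def rep(name,m):
        P=w[m]; print(n,name,m.sum(),"mean",np.round(P.mean(0),4) if len(P) else "", "min",np.round(P.min(0),3) if len(P) else "","max",np.round(P.max(0),3) if len(P) else "")
    box=(x>.4)&(x<.53)&(y>-.25)&(y<-.15)
    rep("hubtop/arm",box&(z>.028)&(z<.04)); 
    rep("knobtop",box&(z>.07))
    rep("hub only",box&(z>.02)&(z<.04)&(x<.466))
    bx=(x>.4)&(x<.7)&(y>-.05)&(y<.25)
    rep("brass top",bx&(z>.176)&(z<.19)); rep("headtop",bx&(z>.15)&(z<.16))
    rep("red",bx&((H<6)|(H>174))&(S>150)&(z>.065)&(z<.1))
    rep("plat black",bx&(V<60)&(z>.04)&(z<.07))
    m=bx&(z>.15)&(z<.16); r=cv2.minAreaRect(w[m][:,:2].astype(np.float32)*1000); print(r)
E
```

```text
top hubtop/arm 205 mean [ 0.4536 -0.1993  0.0349] min [ 0.423 -0.219  0.028] max [ 0.491 -0.174  0.04 ]
top knobtop 45 mean [ 0.4969 -0.2175  0.0776] min [ 0.488 -0.228  0.07 ] max [ 0.506 -0.208  0.081]
top hub only 164 mean [ 0.4464 -0.1962  0.0346] min [ 0.423 -0.218  0.021] max [ 0.466 -0.174  0.04 ]
top brass top 53 mean [0.5164 0.1021 0.1814] min [0.506 0.091 0.176] max [0.527 0.114 0.186]
top headtop 501 mean [0.5162 0.1012 0.1559] min [0.473 0.06  0.15 ] max [0.559 0.145 0.16 ]
top red 40 mean [0.6327 0.0936 0.081 ] min [0.547 0.031 0.067] max [0.655 0.11  0.097]
top plat black 502 mean [0.5767 0.0492 0.0516] min [ 0.487 -0.009  0.04 ] max [0.656 0.121 0.07 ]
((517.1158447265625, 102.07636260986328), (66.27429962158203, 65.95482635498047), 59.48688888549805)
side hubtop/arm 181 mean [ 0.46   -0.1963  0.0341] min [ 0.427 -0.219  0.028] max [ 0.512 -0.172  0.04 ]
side knobtop 34 mean [ 0.4989 -0.2126  0.076 ] min [ 0.49  -0.224  0.071] max [ 0.508 -0.204  0.08 ]
side hub only 151 mean [ 0.4469 -0.1901  0.0321] min [ 0.426 -0.219  0.02 ] max [ 0.466 -0.171  0.038]
side brass top 63 mean [0.5187 0.1064 0.1815] min [0.508 0.093 0.176] max [0.532 0.118 0.184]
side headtop 510 mean [0.5159 0.1128 0.1562] min [0.476 0.061 0.15 ] max [0.561 0.149 0.16 ]
side red 19 mean [0.6262 0.0873 0.0841] min [0.582 0.03  0.079] max [0.651 0.117 0.089]
side plat black 201 mean [0.5853 0.1094 0.0511] min [0.547 0.072 0.047] max [0.649 0.135 0.055]
((518.9259643554688, 105.37212371826172), (66.45682525634766, 67.48041534423828), 59.24886703491211)
```

send_rows([
  [[0,0,0],[-0.06,-0.045,-0.01],0],
  [[0,0,0],[-0.06,-0.045,-0.01],0],
  [[0,0,0],[-0.03,-0.0625,-0.01],0],
  [[0,0,0],[-0.03,-0.0625,-0.01],0],
  [[0,0,0],[-0.02,-0.0625,-0.01],0],
  [[0,0,0],[-0.01,-0.0625,-0.01],0],
  [[0,0,0],[0,-0.0625,-0.01],0],
  [[0,0,0],[0,-0.02,0],0],
])

```text
time: 2.0
position: [0.2517, 0.1929, 0.2787]
ee_rot: [[-0.952, 0.305, 0.001], [0.305, 0.952, 0.002], [-0.0, 0.002, -1.0]]
force: [0.4, 0.0, 0.3]
gripper_width: 0.0919
grasp_force: 0.0
```

send_rows([
  [[0,0,0],[-0.04,-0.004,-0.01],0],
  [[0,0,0],[-0.04,-0.004,-0.01],0],
  [[0,0,0],[-0.04,-0.004,-0.01],0],
  [[0,0,0],[-0.04,-0.004,-0.01],0],
  [[0,0,0],[-0.04,-0.004,-0.01],0],
  [[0,0,0],[-0.027,-0.002,0],0],
  [[0,0,0],[0,0,0],0],
  [[0,0,0],[0,0,0],0],
])

```text
time: 3.0
position: [0.4611, 0.106, 0.3278]
ee_rot: [[-0.953, 0.302, -0.001], [0.302, 0.953, 0.0], [0.001, -0.0, -1.0]]
force: [-1.0, -0.3, 0.5]
gripper_width: 0.092
grasp_force: 0.0
```

```bash
cat > look.py <<'E'
from h import *
import sys
s=state(); p=manip.capture("wrist"); n=sys.argv[1]
cv2.imwrite(f"pics/{n}.png",p["frame"]); np.save(n+".npy",pts(p))
C=np.linalg.inv(p["world_to_cam"]); print("cam",np.round(C,3).tolist(),p["fx"])
for q in sys.argv[2:]:
    for d in manip.spot_in(p,q)[:3]: print(q,d)
E
python3 look.py wr1 shaft_axis pointer_tip
```

```text
t 3.0 p [0.4611 0.106  0.3278] F [-1.  -0.3  0.5] w 0.092 g 0.0
[[-0.953, 0.302, -0.001], [0.302, 0.953, 0.0], [0.001, -0.0, -1.0]]
cam [[0.303, 0.916, 0.263, 0.386], [0.953, -0.291, -0.084, 0.129], [-0.0, 0.276, -0.961, 0.498], [0.0, 0.0, 0.0, 1.0]] 332.12715403986624
shaft_axis {'extent': [262.3, 144.3, 386.4, 322.7], 'score': 0.98}
pointer_tip {'extent': [345.4, 290.9, 365.0, 299.5], 'score': 0.72}
pointer_tip {'extent': [451.6, 41.0, 541.2, 92.5], 'score': 0.18}
```

View pics/wr1.png

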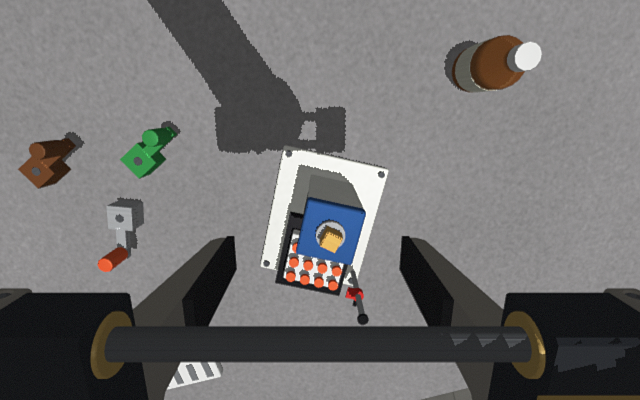

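The wrist view shows everything: brass shaft at (331,238), red pointer at (355,295), steel crank hub at (121,216) and its knob at (112,260). I measure them from the cloud.

```bash
cat > meas.py <<'E'
from h import *
import sys
n=sys.argv[1]; w=np.load(n+".npy"); f=cv2.imread(f"pics/{n}.png"); hsv=cv2.cvtColor(f,cv2.COLOR_BGR2HSV)
H,S,V=[hsv[...,i].astype(int) for i in range(3)]; x,y,z=[w[...,i] for i in range(3)]
def rect(name,m):
    if m.sum()<4: return print(name,"none")
    P=w[m]; r=cv2.minAreaRect(P[:,:2].astype(np.float32)*1000); print(name,m.sum(),"mean",np.round(P.mean(0),4),"rect c",np.round(r[0],1),"size",np.round(r[1],1),"ang",round(r[2],1),"z5-95",np.round(np.percentile(P[:,2],[2,50,98]),4))
near=lambda a,b,r:np.hypot(x-a,y-b)<r
rect("brass top",near(.517,.103,.02)&(z>.178)&(z<.187))
rect("collar",near(.517,.103,.025)&(z>.159)&(z<.166))
rect("head",near(.517,.103,.06)&(z>.152)&(z<.159))
rect("hub",near(.446,-.196,.023)&(z>.029)&(z<.038))
rect("knob",near(.498,-.214,.02)&(z>.072)&(z<.082))
rect("arm",near(.483,-.208,.013)&(z>.03)&(z<.038))
rect("red",near(.64,.1,.05)&((H<6)|(H>174))&(S>150)&(z>.066)&(z<.1))
rect("plat",near(.6,.06,.12)&(V<60)&(z>.045)&(z<.066))
E
python3 meas.py wr1
```

```text
brass top 298 mean [0.5171 0.101  0.1819] rect c [518.  100.9] size [18.2 18.3] ang 44.7 z5-95 [0.1788 0.1821 0.1839]
collar 295 mean [0.5117 0.1022 0.1624] rect c [516.1 102. ] size [31.7 27.4] ang 59.8 z5-95 [0.1596 0.1625 0.1653]
head 2639 mean [0.5153 0.1016 0.1562] rect c [518.  101.2] size [66.2 66.1] ang 59.6 z5-95 [0.1538 0.1563 0.1579]
hub 625 mean [ 0.4476 -0.1961  0.0343] rect c [ 449.  -197.9] size [37.3 38.8] ang 66.3 z5-95 [0.0299 0.0345 0.0363]
knob 199 mean [ 0.4978 -0.2172  0.0767] rect c [ 498.4 -218.7] size [20.7 20.2] ang 48.5 z5-95 [0.0723 0.0771 0.0794]
arm 153 mean [ 0.4813 -0.2101  0.0341] rect c [ 481.  -211.6] size [15.2 25. ] ang 64.9 z5-95 [0.0305 0.0343 0.0368]
red 148 mean [0.6422 0.0997 0.0815] rect c [627.7  91.3] size [63.2 25.6] ang 30.7 z5-95 [0.0761 0.0812 0.0853]
plat 898 mean [0.5798 0.0381 0.051 ] rect c [573.1  68. ] size [ 98.7 140.1] ang 59.7 z5-95 [0.049  0.051  0.0527]
```

send_rows([
  [[0,0,0],[-0.013,-0.0487,0],0],
  [[0,0,0],[-0.013,-0.0487,0.03],0],
  [[0,0,0],[-0.013,-0.0487,0.045],0],
  [[0,0,0],[-0.013,-0.0487,0.045],0],
  [[0,0,0],[-0.013,-0.0487,0.045],0],
  [[0,0,0],[-0.0134,-0.0487,0.043],0],
  [[0,0,0.103],[0,0,0],0],
  [[0,0,0],[0,0,0],0],
])

```text
time: 4.15
position: [0.4484, -0.1823, 0.1323]
ee_rot: [[-0.917, 0.399, -0.001], [0.399, 0.917, 0.0], [0.001, -0.0, -1.0]]
force: [-0.1, 1.4, -0.1]
gripper_width: 0.0918
grasp_force: 0.0
```

```bash
python3 look.py wr2 crank; python3 meas.py wr2 | grep -E "hub|knob|arm"
```

```text
t 4.15 p [ 0.4484 -0.1823  0.1323] F [-0.1  1.4 -0.1] w 0.0918 g 0.0
[[-0.917, 0.399, -0.001], [0.399, 0.917, 0.0], [0.001, -0.0, -1.0]]
cam [[0.4, 0.881, 0.253, 0.377], [0.917, -0.384, -0.111, -0.152], [-0.0, 0.276, -0.961, 0.303], [0.0, 0.0, 0.0, 1.0]] 332.12715403986624
crank {'extent': [277.5, 183.8, 327.0, 308.5], 'score': 0.94}
crank {'extent': [308.1, 13.8, 426.1, 133.4], 'score': 0.86}
crank {'extent': [128.6, 67.4, 220.5, 171.8], 'score': 0.68}
hub 1774 mean [ 0.4472 -0.1971  0.0343] rect c [ 448.9 -198.3] size [35.7 38.9] ang 66.6 z5-95 [0.0317 0.0344 0.0358]
knob 597 mean [ 0.4967 -0.2185  0.0767] rect c [ 497.6 -219.3] size [20.8 21.2] ang 30.2 z5-95 [0.0724 0.077  0.0784]
arm 366 mean [ 0.4809 -0.2114  0.0343] rect c [ 481.2 -212. ] size [14.  25.1] ang 66.8 z5-95 [0.0322 0.0344 0.0357]
```

View pics/wr2.png

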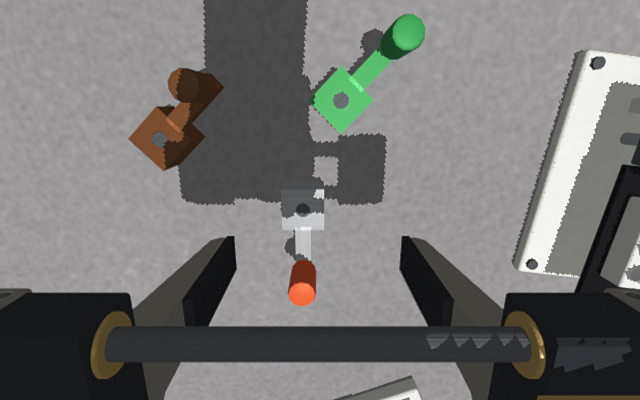

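send_rows([
  [[0,0,0],[-0.005,-0.0145,0],0],
  [[0,0,0],[0,0,0.035],0],
  [[0,0,0],[0,0,0.035],0],
  [[0,0,0],[0,0,0.035],0],
  [[0,0,0],[0,0,0.017],0],
  [[0,0,0],[0,0,0],0],
  [[0,0,0],[0,0,0],0],
  [[0,0,0],[0,0,0],0],
], squeeze=20)

```text
time: 5.25
position: [0.4485, -0.1979, 0.0117]
ee_rot: [[-0.917, 0.399, 0.002], [0.399, 0.917, -0.0], [-0.002, 0.001, -1.0]]
force: [-0.6, 0.3, 0.1]
gripper_width: 0.0917
grasp_force: 0.0
```

send_rows([
  [[0,0,0],[0.001,0,0.005],0],
  [[0,0,0],[0,0,0],255],
  [[0,0,0],[0,0,0],255],
  [[0,0,0],[0,0,0],255],
  [[0,0,0],[0,0,0],255],
  [[0,0,0],[0,0,0],255],
  [[0,0,0],[0,0,0],255],
  [[0,0,0],[0,0,0],255],
])

```text
time: 6.25
position: [0.4467, -0.1971, 0.0056]
ee_rot: [[-0.917, 0.399, 0.0], [0.399, 0.917, 0.0], [0.0, 0.0, -1.0]]
force: [0.9, 0.7, 0.3]
gripper_width: 0.0362
grasp_force: 20.0
```

send_rows([
  [[0,0,0],[0,0,-0.03],255],
  [[0,0,0],[0,0,-0.05],255],
  [[0,0,0],[0,0,-0.05],255],
  [[0,0,0],[0,0,-0.05],255],
  [[0,0,0.125],[0,0,-0.05],255],
  [[0,0,0.125],[0,0,0],255],
  [[0,0,0.125],[0,0,0],255],
  [[0,0,0],[0,0,0],255],
], squeeze=30)

```text
time: 7.25
position: [0.446, -0.197, 0.2352]
ee_rot: [[-0.708, 0.707, -0.001], [0.707, 0.708, 0.0], [0.001, -0.0, -1.0]]
force: [-0.1, 0.7, -3.1]
gripper_width: 0.0358
grasp_force: 30.0
```

send_rows([
  [[0,0,0],[0.0266,0.0437,0],255],
  [[0,0,0],[0.0266,0.0437,0],255],
  [[0,0,0],[0.0266,0.0437,0],255],
  [[0,0,0],[0.0266,0.0437,0],255],
  [[0,0,0],[0.0266,0.0437,0],255],
  [[0,0,0],[0.0266,0.0434,0],255],
  [[0,0,0],[0,0,0],255],
  [[0,0,0],[0,0,0],255],
])

```text
time: 8.25
position: [0.5186, 0.0999, 0.235]
ee_rot: [[-0.708, 0.707, -0.001], [0.707, 0.708, -0.001], [-0.0, -0.002, -1.0]]
force: [-0.0, 0.3, -3.7]
gripper_width: 0.0357
grasp_force: 30.0
```

```bash
python3 look.py wr3; python3 - <<'E'
from h import *
s=manip.observe(); w=np.load("wr3.npy"); R=s["ee_rot"]; t=(w-s["position"])@R
f=cv2.imread("pics/wr3.png")
x,y,z=[t[...,i] for i in range(3)]
def rect(n,m):
    P=t[m]; 
    if len(P)<4: return print(n,"none")
    r=cv2.minAreaRect(P[:,:2].astype(np.float32)*1000); print(n,len(P),np.round(P.mean(0),4),np.round(r[0],1),np.round(r[1],1),round(r[2],1),"min",np.round(P.min(0),4),"max",np.round(P.max(0),4))
rect("knobtop",(z>-.078)&(z<-.068)&(abs(y)<.02)&(x<-.035)&(x>-.075))
rect("hubtop",(z>-.034)&(z<-.025)&(abs(y)<.017)&(x>-.025)&(x<.03))
E
cat > /dev/null; python3 -c "
import cv2
a=cv2.imread('pics/wr3.png');cv2.imwrite('pics/wr3c.png',cv2.resize(a[130:330,180:460],(784,560),interpolation=cv2.INTER_CUBIC))"
```

```text
t 8.25 p [0.5186 0.0999 0.235 ] F [-0.   0.3 -3.7] w 0.0357 g 30.0
[[-0.708, 0.707, -0.001], [0.707, 0.708, -0.001], [-0.0, -0.002, -1.0]]
cam [[0.707, 0.68, 0.195, 0.463], [0.707, -0.679, -0.197, 0.154], [-0.002, 0.277, -0.961, 0.405], [0.0, 0.0, 0.0, 1.0]] 332.12715403986624
knobtop none
hubtop 5347 [-0.001  -0.     -0.0284] [-3.6  0. ] [34.  42.7] 90.0 min [-0.025  -0.017  -0.0308] max [ 0.0177  0.017  -0.025 ]
```

View pics/wr3c.png

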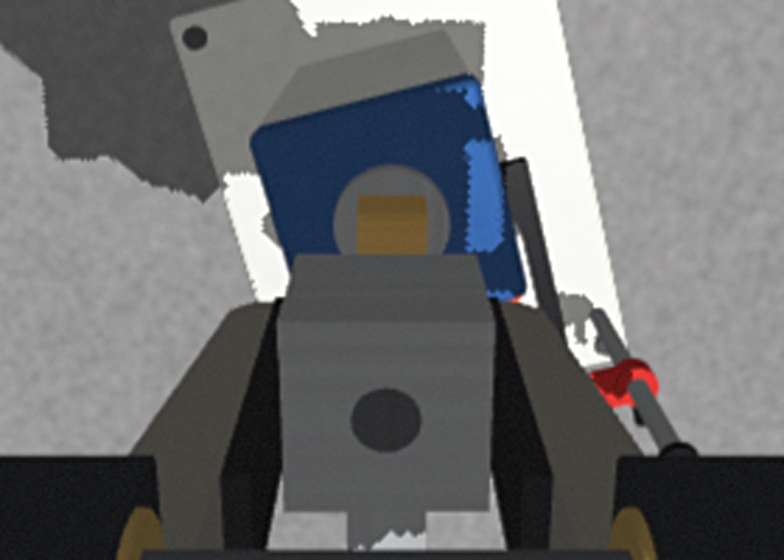

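Hub squarely gripped (centre about (386,410) in the crop); the brass stub (392,225) looks parallel to it. I measure the stub in the tool frame.

```bash
python3 - <<'E'
from h import *
s=manip.observe(); w=np.load("wr3.npy"); t=(w-s["position"])@s["ee_rot"]
f=cv2.imread("pics/wr3.png"); hsv=cv2.cvtColor(f,cv2.COLOR_BGR2HSV).astype(int)
m=(hsv[...,0]>12)&(hsv[...,0]<30)&(hsv[...,1]>110)&(abs(t[...,0])<.04)&(abs(t[...,1])<.03)&(t[...,2]>.04)&(t[...,2]<.08)
v,u=np.nonzero(m)
for r in np.unique(v):
    k=u[v==r]; P=t[r,k]; print(r,k.min(),k.max(),"y",np.round(P[:,1].min()*1e3,1),np.round(P[:,1].max()*1e3,1),"x,z left",np.round(P[:3,[0,2]].mean(0)*1e3,1),"right",np.round(P[-3:,[0,2]].mean(0)*1e3,1))
h=(abs(t[...,2]+.0284)<.004)&(abs(t[...,1])<.022)&(t[...,0]>-.017)&(t[...,0]<.02)
print(t[h].min(0),t[h].max(0))
c=(abs(t[...,2]-.0725)<.0025)&(abs(t[...,1])<.022)&(t[...,0]<.03)
P=t[c]; print("collar",len(P),P.min(0),P.max(0))
E
```

```text
200 308 331 y -7.9 9.5 x,z left [10.5 70.7] right [10.6 70.5]
201 308 331 y -7.8 9.4 x,z left [10.6 67.7] right [10.2 68.9]
202 308 331 y -7.7 9.3 x,z left [10.7 64.6] right [10.4 65.6]
203 308 331 y -7.6 9.2 x,z left [10.7 61.8] right [10.5 62.8]
204 308 331 y -7.5 9.0 x,z left [10.8 59.1] right [10.5 60. ]
205 308 331 y -7.5 8.9 x,z left [10.7 57. ] right [10.7 57. ]
206 308 331 y -7.4 8.9 x,z left [10.4 55.2] right [10.4 55.2]
207 308 331 y -7.4 8.8 x,z left [10.3 53.3] right [ 9.9 54.4]
208 308 331 y -7.4 8.8 x,z left [ 9.5 53.5] right [ 9.4 53.9]
209 308 332 y -7.4 9.6 x,z left [ 9.  52.8] right [ 8.5 54.3]
210 308 331 y -7.4 8.9 x,z left [ 8.2 53. ] right [ 8.1 53.2]
211 308 331 y -7.4 8.8 x,z left [ 7.4 53.1] right [ 7.5 52.9]
212 308 331 y -7.4 8.8 x,z left [ 6.7 52.9] right [ 6.5 53.5]
213 308 331 y -7.4 8.8 x,z left [ 6. 53.] right [ 6.1 52.7]
214 308 331 y -7.4 8.8 x,z left [ 5.2 52.9] right [ 5.5 52.2]
215 308 331 y -7.4 8.9 x,z left [ 4.6 52.7] right [ 4.4 53.3]
216 308 331 y -7.4 8.8 x,z left [ 3.8 52.7] right [ 4.  52.1]
217 308 331 y -7.5 8.9 x,z left [ 3. 53.] right [ 3.2 52.5]
218 308 331 y -7.4 8.9 x,z left [ 2.2 53. ] right [ 2.  53.7]
219 308 331 y -7.4 8.9 x,z left [ 1.5 53. ] right [ 1.3 53.5]
220 308 331 y -7.5 8.9 x,z left [ 0.8 52.9] right [ 0.7 53.2]
[-0.01698035 -0.02190653 -0.03223563] [ 0.01773653  0.02198682 -0.02441926]
collar 569 [-0.00643193 -0.01498019  0.07045349] [0.01779521 0.01659465 0.07494819]
```

send_rows([
  [[0,0,0],[0.0019,0.0008,0],255],
  [[0,0,0],[0,0,0.02],255],
  [[0,0,0],[0,0,0.015],255],
  [[0,0,0],[0,0,0.008],255],
  [[0,0,0],[0,0,0.002],255],
  [[0,0,0],[0,0,0.002],255],
  [[0,0,0],[0,0,0.001],255],
  [[0,0,0],[0,0,0],255],
])

```text
time: 9.3
position: [0.5185, 0.1027, 0.1878]
ee_rot: [[-0.707, 0.707, 0.0], [0.707, 0.707, 0.0], [-0.0, 0.0, -1.0]]
force: [0.0, 0.6, -3.3]
gripper_width: 0.0358
grasp_force: 30.0
```

send_rows([
  [[0,0,0],[0,0,0.001],255],
  [[0,0,0],[0,0,0.001],255],
  [[0,0,0],[0,0,0.001],255],
  [[0,0,0],[0,0,0.001],255],
  [[0,0,0],[0,0,0],255],
  [[0,0,0],[0,0,0],255],
  [[0,0,0],[0,0,0],255],
  [[0,0,0],[0,0,0],255],
])

```text
time: 10.3
position: [0.5184, 0.1027, 0.1836]
ee_rot: [[-0.707, 0.707, 0.0], [0.707, 0.707, 0.0], [-0.0, 0.0, -1.0]]
force: [-0.1, 0.3, -3.8]
gripper_width: 0.0359
grasp_force: 30.0
```

send_rows([
  [[0,0,0],[0,0,0.001],255],
  [[0,0,0],[0,0,0.001],255],
  [[0,0,0],[0,0,0.001],255],
  [[0,0,0],[0,0,0.001],255],
  [[0,0,0],[0,0,0.001],255],
  [[0,0,0],[0,0,0.001],255],
  [[0,0,0],[0,0,0],255],
  [[0,0,0],[0,0,0],255],
])

```text
time: 11.3
position: [0.5184, 0.1026, 0.1776]
ee_rot: [[-0.707, 0.707, 0.0], [0.707, 0.707, -0.0], [-0.0, 0.0, -1.0]]
force: [0.2, -0.4, -3.0]
gripper_width: 0.0358
grasp_force: 30.0
```

send_rows([
  [[0,0,0],[0,0,0.0015],255],
  [[0,0,0],[0,0,0.0015],255],
  [[0,0,0],[0,0,0.0015],255],
  [[0,0,0],[0,0,0.0015],255],
  [[0,0,0],[0,0,0.0015],255],
  [[0,0,0],[0,0,0.0015],255],
  [[0,0,0],[0,0,0.0005],255],
  [[0,0,0],[0,0,0],255],
])

```text
time: 12.3
position: [0.5183, 0.1026, 0.1681]
ee_rot: [[-0.707, 0.707, -0.0], [0.707, 0.707, -0.0], [-0.0, -0.0, -1.0]]
force: [0.7, 0.5, -3.5]
gripper_width: 0.0356
grasp_force: 30.0
```

send_rows([
  [[0,0,0],[0,0,0],0],
  [[0,0,0],[0,0,0],0],
  [[0,0,0],[0,0,0],0],
  [[0,0,0],[0,0,-0.015],0],
  [[0,0,0],[0,0,-0.021],0],
  [[0,0,0],[-0.02,0,0],0],
  [[0,0,0],[-0.02,0,0],0],
  [[0,0,0],[-0.015,0,0],0],
], squeeze=6)

```text
time: 13.3
position: [0.5581, 0.0632, 0.2052]
ee_rot: [[-0.707, 0.708, 0.001], [0.708, 0.707, 0.0], [-0.001, 0.001, -1.0]]
force: [-1.0, -0.1, -0.0]
gripper_width: 0.0917
grasp_force: 0.0
```

```bash
python3 - <<'E'
from h import *
s=state()
for n in ["top","side"]:
    p=manip.capture(n); w=pts(p); np.save(n+"1.npy",w); cv2.imwrite(f"pics/{n}1.png",p["frame"])
    x,y,z=[w[...,i] for i in range(3)]
    m=(np.hypot(x-.518,y-.102)<.022)&(z>.185)&(z<.21); P=w[m]
    print(n,"hub top",m.sum(),np.round(np.median(P,0),4) if len(P) else "")
p=manip.capture("wrist"); w=pts(p); cv2.imwrite("pics/wr4.png",p["frame"]); t=(w-s["position"])@s["ee_rot"]
x,y,z=[t[...,i] for i in range(3)]
m=(abs(y)<.016)&(x>.03)&(x<.08)&(z>-.01)&(z<.02); P=t[m]
if len(P): print("hub tool",len(P),P.min(0),P.max(0),np.median(P,0), "world z",np.median(w[m][:,2]))
E
```

```text
t 13.3 p [0.5581 0.0632 0.2052] F [-1.  -0.1 -0. ] w 0.0917 g 0.0
[[-0.707, 0.708, 0.001], [0.708, 0.707, 0.0], [-0.001, 0.001, -1.0]]
top hub top 9 [0.5144 0.082  0.1959]
side hub top 242 [0.5168 0.1068 0.1964]
hub tool 4347 [ 0.03000769 -0.01599927  0.00611754] [0.07248474 0.01599747 0.01867772] [ 5.40631326e-02 -8.87867671e-05  8.84017515e-03] world z 0.19629115929383972
```

Crank is seated (hub top at 0.196 m, underside at 0.162 m). Now I close on the knob.

send_rows([
  [[0,0,0],[0,0,0.002],255],
  [[0,0,0],[0,0,0],255],
  [[0,0,0],[0,0,0],255],
  [[0,0,0],[0,0,0],255],
  [[0,0,0],[0,0,0],255],
  [[0,0,0],[0,0,0],255],
  [[0,0,0],[0,0,0],255],
  [[0,0,0],[0,0,0],255],
], squeeze=8)

```text
time: 14.45
position: [0.5573, 0.0637, 0.2021]
ee_rot: [[-0.707, 0.707, 0.0], [0.707, 0.707, 0.0], [-0.0, 0.0, -1.0]]
force: [-0.3, -0.9, 0.2]
gripper_width: 0.0217
grasp_force: 8.0
```

```bash
python3 - <<'E'
from h import *
w=np.load("side1.npy"); f=cv2.imread("pics/side1.png")
w0=np.load("side0.npy"); f0=cv2.imread("pics/side0.png")
# pointer/platform from three views: red pixels near post, split by distance from post
for n in ["side0","top0","wr1"]:
    w=np.load(n+".npy"); hsv=cv2.cvtColor(cv2.imread(f"pics/{n}.png"),cv2.COLOR_BGR2HSV).astype(int)
    m=((hsv[...,0]<4)|(hsv[...,0]>174))&(hsv[...,1]>150)&(np.hypot(w[...,0]-.645,w[...,1]-.105)<.03)&(w[...,2]>.065)
    for P in sorted(w[m].tolist(),key=lambda p:p[0]-p[1])[::4]: print(n,np.round(P,4))
E
```

```text
side0 [0.6429 0.1133 0.0841]
side0 [0.6441 0.112  0.079 ]
side0 [0.6427 0.1038 0.0857]
top0 [0.6409 0.1096 0.0869]
top0 [0.6337 0.0992 0.0793]
top0 [0.6358 0.0988 0.0825]
top0 [0.6385 0.0986 0.0836]
top0 [0.6387 0.0959 0.0827]
top0 [0.6419 0.096  0.0817]
top0 [0.6526 0.104  0.0863]
top0 [0.6453 0.0934 0.0794]
top0 [0.653  0.0985 0.0845]
wr1 [0.6401 0.1086 0.0853]
wr1 [0.6417 0.1091 0.0777]
wr1 [0.6432 0.1101 0.0785]
wr1 [0.64   0.1062 0.0818]
wr1 [0.6418 0.1077 0.0769]
wr1 [0.6399 0.1054 0.0761]
wr1 [0.6388 0.1038 0.0797]
wr1 [0.6432 0.1078 0.0853]
wr1 [0.6334 0.0977 0.0826]
wr1 [0.6407 0.1047 0.0798]
wr1 [0.6401 0.1031 0.0826]
wr1 [0.6395 0.1021 0.0804]
wr1 [0.6441 0.1063 0.0832]
wr1 [0.6435 0.105  0.0835]
wr1 [0.6407 0.1017 0.0809]
wr1 [0.6434 0.1036 0.0829]
wr1 [0.6384 0.098  0.0801]
wr1 [0.6433 0.1022 0.0825]
wr1 [0.6416 0.0999 0.0812]
wr1 [0.6524 0.11   0.0826]
wr1 [0.6517 0.1086 0.0829]
wr1 [0.6536 0.1095 0.0831]
wr1 [0.6396 0.0946 0.0818]
wr1 [0.6436 0.098  0.0799]
wr1 [0.644  0.0977 0.0817]
wr1 [0.6443 0.0974 0.0837]
wr1 [0.6441 0.0963 0.0809]
wr1 [0.6421 0.0926 0.0795]
wr1 [0.6467 0.0966 0.0847]
wr1 [0.6463 0.0955 0.0823]
wr1 [0.6491 0.0975 0.084 ]
wr1 [0.6445 0.0918 0.0806]
wr1 [0.6437 0.0905 0.0812]
wr1 [0.6439 0.089  0.0802]
wr1 [0.6512 0.0958 0.0801]
wr1 [0.6458 0.0885 0.0796]
```

send_rows([
  [[0,0,0],[0.0019,-0.0142,0],255],
  [[0,0,0],[0.0055,-0.0133,0],255],
  [[0,0,0],[0.0087,-0.0114,0],255],
  [[0,0,0],[0.0114,-0.0087,0],255],
  [[0,0,0],[0.0133,-0.0055,0],255],
  [[0,0,0],[0.0142,-0.0019,0],255],
  [[0,0,0],[0.0142,0.0019,0],255],
  [[0,0,0],[0.0133,0.0055,0],255],
])

```text
time: 15.45
position: [0.4645, 0.0883, 0.2022]
ee_rot: [[-0.707, 0.708, -0.0], [0.708, 0.707, -0.001], [-0.0, -0.001, -1.0]]
force: [3.1, -1.2, -1.3]
gripper_width: 0.0221
grasp_force: 8.0
```

```bash
cat > chk.py <<'E'
from h import *
s=state(); d=s["ee_rot"].T@(s["position"]-[.5184,.1026,0]); print("r",np.hypot(*d[:2])*1e3,"phi",np.degrees(np.arctan2(-d[1],-d[0])))
E
python3 chk.py
```

```text
t 15.45 p [0.4645 0.0883 0.2022] F [ 3.1 -1.2 -1.3] w 0.0221 g 8.0
[[-0.707, 0.708, -0.0], [0.708, 0.707, -0.001], [-0.0, -0.001, -1.0]]
r 55.882191724740366 phi 119.94949045344792
```

Forces are low and it tracks the circle. I continue.

send_rows([
  [[0,0,0],[0.0114,0.0087,0],255],
  [[0,0,0],[0.0087,0.0114,0],255],
  [[0,0,0],[0.0055,0.0133,0],255],
  [[0,0,0],[0.0019,0.0142,0],255],
  [[0,0,0],[-0.0019,0.0142,0],255],
  [[0,0,0],[-0.0055,0.0133,0],255],
  [[0,0,0],[-0.0087,0.0114,0],255],
  [[0,0,0],[-0.0114,0.0087,0],255],
])

```text
time: 16.45
position: [0.5336, 0.1558, 0.202]
ee_rot: [[-0.707, 0.707, -0.0], [0.707, 0.707, -0.0], [-0.0, -0.0, -1.0]]
force: [-2.1, -1.5, 1.9]
gripper_width: 0.0217
grasp_force: 8.0
```

send_rows([
  [[0,0,0],[-0.0133,0.0055,0],255],
  [[0,0,0],[-0.0142,0.0019,0],255],
  [[0,0,0],[-0.0142,-0.0019,0],255],
  [[0,0,0],[-0.0133,-0.0055,0],255],
  [[0,0,0],[-0.0114,-0.0087,0],255],
  [[0,0,0],[-0.0087,-0.0114,0],255],
  [[0,0,0],[-0.0055,-0.0133,0],255],
  [[0,0,0],[-0.0019,-0.0142,0],255],
])

```text
time: 17.45
position: [0.5567, 0.0635, 0.202]
ee_rot: [[-0.707, 0.707, 0.0], [0.707, 0.707, 0.001], [0.0, 0.001, -1.0]]
force: [-1.2, 4.9, -1.5]
gripper_width: 0.0219
grasp_force: 8.0
```

```bash
cat > plat.py <<'E'
from chk import *
import sys
for n in ["side","top"]:
    p=manip.capture(n); w=pts(p); k=n+sys.argv[1]; np.save(k+".npy",w); cv2.imwrite(f"pics/{k}.png",p["frame"])
    x,y,z=[w[...,i] for i in range(3)]; V=p["frame"].max(-1)
    c,sn=np.cos(np.radians(-30.5)),np.sin(np.radians(-30.5)); a=(x-.518)*c+(y-.102)*sn; b=-(x-.518)*sn+(y-.102)*c
    m=(a>.04)&(a<.16)&(abs(b)<.06)&(V<60)&(z>.03)&(z<.11)
    print(n,"black z",m.sum(),np.round(np.percentile(z[m],[10,30,50,70,90]),4))
    m=(np.hypot(x-.518,y-.102)<.016)&(z>.17)&(z<.22); print(" hub z",m.sum(),np.nanmedian(z[m]) if m.any() else "")
E
python3 plat.py 2
```

```text
t 17.45 p [0.5567 0.0635 0.202 ] F [-1.2  4.9 -1.5] w 0.0219 g 8.0
[[-0.707, 0.707, 0.0], [0.707, 0.707, 0.001], [0.0, 0.001, -1.0]]
r 54.69474306986714 phi 0.4499978183031899
side black z 67 [0.0617 0.0625 0.063  0.0636 0.0647]
 hub z 115 0.196800492358855
top black z 148 [0.0603 0.0618 0.0629 0.0643 0.0664]
 hub z 0
```

send_rows([
  [[0,0,0],[0.0019,-0.0142,0],255],
  [[0,0,0],[0.0055,-0.0133,0],255],
  [[0,0,0],[0.0087,-0.0114,0],255],
  [[0,0,0],[0.0114,-0.0087,0],255],
  [[0,0,0],[0.0133,-0.0055,0],255],
  [[0,0,0],[0.0142,-0.0019,0],255],
  [[0,0,0],[0.0142,0.0019,0],255],
  [[0,0,0],[0.0133,0.0055,0],255],
])

```text
time: 18.55
position: [0.4647, 0.0879, 0.2023]
ee_rot: [[-0.706, 0.708, 0.0], [0.708, 0.706, -0.001], [-0.001, -0.001, -1.0]]
force: [3.8, -1.0, -3.6]
gripper_width: 0.0218
grasp_force: 8.0
```

send_rows([
  [[0,0,0],[0.0114,0.0087,0],255],
  [[0,0,0],[0.0087,0.0114,0],255],
  [[0,0,0],[0.0055,0.0133,0],255],
  [[0,0,0],[0.0019,0.0142,0],255],
  [[0,0,0],[-0.0019,0.0142,0],255],
  [[0,0,0],[-0.0055,0.0133,0],255],
  [[0,0,0],[-0.0087,0.0114,0],255],
  [[0,0,0],[-0.0114,0.0087,0],255],
])

```text
time: 19.55
position: [0.5337, 0.1557, 0.202]
ee_rot: [[-0.707, 0.707, -0.0], [0.707, 0.707, -0.0], [-0.0, -0.0, -1.0]]
force: [-2.6, -0.3, 1.9]
gripper_width: 0.0217
grasp_force: 8.0
```

send_rows([
  [[0,0,0],[-0.0133,0.0055,0],255],
  [[0,0,0],[-0.0142,0.0019,0],255],
  [[0,0,0],[-0.0142,-0.0019,0],255],
  [[0,0,0],[-0.0133,-0.0055,0],255],
  [[0,0,0],[-0.0114,-0.0087,0],255],
  [[0,0,0],[-0.0087,-0.0114,0],255],
  [[0,0,0],[-0.0055,-0.0133,0],255],
  [[0,0,0],[-0.0019,-0.0142,0],255],
])

```text
time: 20.55
position: [0.5568, 0.0633, 0.202]
ee_rot: [[-0.707, 0.707, 0.0], [0.707, 0.707, 0.001], [0.0, 0.001, -1.0]]
force: [-2.0, 4.1, -2.7]
gripper_width: 0.0217
grasp_force: 8.0
```

send_rows([
  [[0,0,0],[0.0019,-0.0142,0],255],
  [[0,0,0],[0.0055,-0.0133,0],255],
  [[0,0,0],[0.0087,-0.0114,0],255],
  [[0,0,0],[0.0114,-0.0087,0],255],
  [[0,0,0],[0.0133,-0.0055,0],255],
  [[0,0,0],[0.0142,-0.0019,0],255],
  [[0,0,0],[0.0142,0.0019,0],255],
  [[0,0,0],[0,0,0],255],
])

```text
time: 21.55
position: [0.4699, 0.0757, 0.2023]
ee_rot: [[-0.708, 0.706, -0.001], [0.706, 0.708, -0.0], [0.001, -0.001, -1.0]]
force: [-0.6, -0.1, -1.4]
gripper_width: 0.0218
grasp_force: 8.0
```

```bash
python3 plat.py 3; python3 -c "
import cv2
a=cv2.imread('pics/side3.png')[215:295,250:350];b=cv2.imread('pics/top3.png')[140:220,250:350]
import numpy as np
cv2.imwrite('pics/s3.png',cv2.resize(np.hstack([a,b]),(800,320),interpolation=cv2.INTER_CUBIC))"
```

```text
t 21.55 p [0.4699 0.0757 0.2023] F [-0.6 -0.1 -1.4] w 0.0218 g 8.0
[[-0.708, 0.706, -0.001], [0.706, 0.708, -0.0], [0.001, -0.001, -1.0]]
r 55.64695711927532 phi 106.15611431098527
side black z 70 [0.0772 0.0779 0.0784 0.0791 0.0799]
 hub z 114 0.19707417577130665
top black z 338 [0.0755 0.077  0.0782 0.0792 0.0814]
 hub z 0
```

View pics/s3.png

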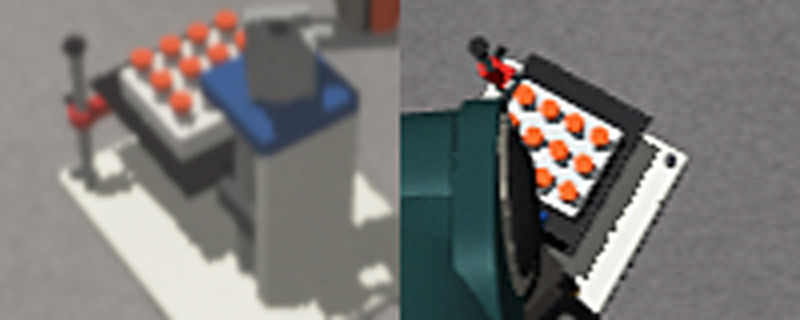

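Side crop: the platform's top edge at (115,80) sits next to the red tab at (98,103). I check the tab's height at its tip numerically.

```bash
python3 - <<'E'
from h import *
c,sn=np.cos(np.radians(-30.5)),np.sin(np.radians(-30.5))
for n in ["wr1","top0","top1","top3","side0","side3"]:
    w=np.load(n+".npy"); hsv=cv2.cvtColor(cv2.imread(f"pics/{n}.png"),cv2.COLOR_BGR2HSV).astype(int)
    a=(w[...,0]-.518)*c+(w[...,1]-.102)*sn; b=-(w[...,0]-.518)*sn+(w[...,1]-.102)*c; z=w[...,2]
    m=((hsv[...,0]<4)|(hsv[...,0]>174))&(hsv[...,1]>150)&(abs(a-.11)<.03)&(b>.048)&(b<.09)&(z>.065)&(z<.1)
    for lo in np.arange(.048,.09,.005):
        k=m&(b>=lo)&(b<lo+.005)
        if k.sum()>1: print(n,"b",round(lo,3),k.sum(),"z",np.round(np.percentile(z[k],[10,50,90]),4),"a",np.round(np.median(a[k]),3))
    k=(hsv[...,2]<60)&(abs(a-.1)<.045)&(b>.036)&(b<.05)&(z>.045)&(z<.085)
    if k.sum(): print(n,"platform near",k.sum(),np.round(np.percentile(z[k],[10,50,90]),4))
E
```

```text
wr1 b 0.048 5 z [0.08   0.0808 0.0813] a 0.11
wr1 b 0.053 37 z [0.0794 0.0804 0.0814] a 0.11
wr1 b 0.058 42 z [0.0797 0.0811 0.0843] a 0.109
wr1 b 0.063 33 z [0.0771 0.0834 0.0847] a 0.106
wr1 b 0.068 19 z [0.0774 0.0827 0.085 ] a 0.105
wr1 b 0.073 8 z [0.0821 0.083  0.0839] a 0.111
wr1 platform near 105 [0.0501 0.051  0.0521]
top0 b 0.053 10 z [0.0789 0.0808 0.0825] a 0.108
top0 b 0.058 10 z [0.0781 0.0813 0.0848] a 0.11
top0 b 0.063 9 z [0.0798 0.0845 0.0871] a 0.106
top0 b 0.068 4 z [0.0811 0.0866 0.0942] a 0.11
top0 platform near 45 [0.0481 0.0499 0.0525]
top3 b 0.053 11 z [0.0782 0.0799 0.0811] a 0.108
top3 b 0.058 11 z [0.0774 0.0795 0.0842] a 0.11
top3 b 0.063 9 z [0.0803 0.0839 0.0862] a 0.105
top3 b 0.068 5 z [0.0812 0.0837 0.0937] a 0.105
top3 platform near 32 [0.0755 0.0776 0.0807]
side0 b 0.058 3 z [0.0798 0.0809 0.0812] a 0.112
side0 b 0.073 6 z [0.0817 0.0828 0.0847] a 0.104
side0 platform near 52 [0.0496 0.0509 0.0524]
side3 b 0.058 5 z [0.0794 0.0808 0.082 ] a 0.11
side3 b 0.073 5 z [0.0791 0.0849 0.0873] a 0.103
side3 b 0.078 3 z [0.0838 0.0853 0.086 ] a 0.105
side3 platform near 43 [0.0771 0.0784 0.0803]
```

Tab mid-height is about 0.079 m and the platform about 0.0785 m, so they are level. I release and rise.

send_rows([
  [[0,0,0],[0,0,0],0],
  [[0,0,0],[0,0,0],0],
  [[0,0,0],[0,0,0],0],
  [[0,0,0],[0,0,0],0],
  [[0,0,0],[0,0,-0.03],0],
  [[0,0,0],[0,0,-0.04],0],
  [[0,0,0],[0,0,-0.04],0],
  [[0,0,0],[0,0,-0.02],0],
])

```text
time: 22.65
position: [0.4715, 0.0752, 0.3342]
ee_rot: [[-0.707, 0.708, 0.003], [0.708, 0.707, 0.001], [-0.001, 0.003, -1.0]]
force: [-0.3, 0.3, 0.0]
gripper_width: 0.092
grasp_force: 0.0
```

```bash
python3 plat.py 4; python3 look.py wr5; python3 - <<'E'
from h import *
w=np.load("wr5.npy");x,y,z=[w[...,i] for i in range(3)]
m=(np.hypot(x-.518,y-.102)<.024)&(z>.185)&(z<.21);print("hub",m.sum(),np.median(w[m],0),np.percentile(z[m],[5,95]))
E
```

```text
t 22.65 p [0.4715 0.0752 0.3342] F [-0.3  0.3  0. ] w 0.092 g 0.0
[[-0.707, 0.708, 0.003], [0.708, 0.707, 0.001], [-0.001, 0.003, -1.0]]
r 53.34132412972172 phi 104.62723225463166
side black z 78 [0.0771 0.0782 0.0788 0.0793 0.0805]
 hub z 116 0.19698976920259198
top black z 358 [0.0755 0.0771 0.0782 0.0793 0.0816]
 hub z 0 
t 22.75 p [0.472  0.0753 0.3341] F [ 0.3  0.  -0.4] w 0.0919 g 0.0
[[-0.707, 0.707, 0.004], [0.707, 0.707, 0.002], [-0.001, 0.004, -1.0]]
cam [[0.708, 0.677, 0.2, 0.416], [0.706, -0.681, -0.194, 0.129], [0.005, 0.278, -0.961, 0.504], [0.0, 0.0, 0.0, 1.0]] 332.12715403986624
hub 1494 [0.51618298 0.10089066 0.19629444] [0.19232723 0.19755479]
```

View pics/wr5.png

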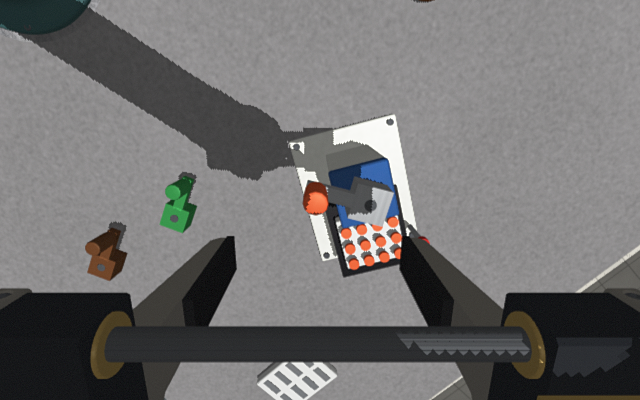

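The crank is seated at (370,203) and the gripper is clear. The platform is level with the pointer, so I hand in.

```bash
python3 -c "
from h import *
print(manip.finish_job())"
```

```text
the job is handed in; nothing more can be done
None
```

The job is handed in: the crank is let go and fully down on the shaft, and the platform is at about 78.5 mm against the pointer's 79 mm by the cameras. No verdict came back from the hand-in.

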